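Reload the sample vials in reverse order

TASK

Move the four vials from the black rack into the empty aluminium rack in reverse order, counted from each rack's red end block: the vial that stands next to the red block of the black rack goes into the compartment farthest from the red block of the aluminium rack, the second goes to the third place, the third to the second, and the last goes next to the red block. Leave every vial standing upright on the floor of its own compartment and let go of it; do not knock any vial over, and leave the well plate, the jar and the beaker where they stand.

Things in the scene. Friction and masses are not known exactly. Their poses are not given: they have to be found in the camera images.
- source_rack: Black rack, full at the start: a row of four open compartments, 204 mm long (y) x 54 mm (x), walls 4 mm thick, tops 15 mm above the table, floor 5 mm thick. Compartments 46 x 46 mm inside, centres at y = +75, +25, -25, -75 mm. Red end block (22 mm high) beyond the +y end, y = 102 to 118 mm. Origin: centre of the row's underside; z up. Fixed, at any yaw; tags along its -x side.
- dest_rack: Bare aluminium rack, empty at the start: a row of four open compartments, 204 mm long (y) x 54 mm (x), walls 4 mm thick, tops 15 mm above the table, floor 5 mm thick. Compartments 46 x 46 mm inside, centres at y = +75, +25, -25, -75 mm. Red end block (22 mm high) beyond the +y end, y = 102 to 118 mm. Origin: centre of the row's underside; z up. Fixed, at any yaw.
- vial_white_mid (a point): Centre (half-way up, on its axis) of the vial with the white cap: closed amber glass vial, 28 mm in diameter, 95 mm tall over the cap, about 70 g; its top 20 mm are the white cap, 27 mm in diameter. Stands loose in the black rack; in either rack its centre is 52.5 mm above the table. z is its axis, upward.
- vial_yellow_mid (a point): Centre (half-way up, on its axis) of the vial with the yellow cap: closed amber glass vial, 28 mm in diameter, 95 mm tall over the cap, about 70 g; its top 20 mm are the yellow cap, 27 mm in diameter. Stands loose in the black rack; in either rack its centre is 52.5 mm above the table. z is its axis, upward.
- vial_green_mid (a point): Centre (half-way up, on its axis) of the vial with the green cap: closed amber glass vial, 28 mm in diameter, 95 mm tall over the cap, about 70 g; its top 20 mm are the green cap, 27 mm in diameter. Stands loose in the black rack; in either rack its centre is 52.5 mm above the table. z is its axis, upward.
- vial_blue_mid (a point): Centre (half-way up, on its axis) of the vial with the blue cap: closed amber glass vial, 28 mm in diameter, 95 mm tall over the cap, about 70 g; its top 20 mm are the blue cap, 27 mm in diameter. Stands loose in the black rack; in either rack its centre is 52.5 mm above the table. z is its axis, upward.
- tag_white: White place tag, a block 34 mm long (its y) by 16 mm (its x), 12 mm high, fixed beside the black-rack compartment where the white-capped vial stands at the start (that compartment's centre is 35 mm along the tag's +x); it stays there as a record of that vial's first place. Origin: centre of its underside; axes parallel to the black rack's.
- tag_yellow: Yellow place tag, a block 34 mm long (its y) by 16 mm (its x), 12 mm high, fixed beside the black-rack compartment where the yellow-capped vial stands at the start (that compartment's centre is 35 mm along the tag's +x); it stays there as a record of that vial's first place. Origin: centre of its underside; axes parallel to the black rack's.
- tag_green: Green place tag, a block 34 mm long (its y) by 16 mm (its x), 12 mm high, fixed beside the black-rack compartment where the green-capped vial stands at the start (that compartment's centre is 35 mm along the tag's +x); it stays there as a record of that vial's first place. Origin: centre of its underside; axes parallel to the black rack's.
- tag_blue: Blue place tag, a block 34 mm long (its y) by 16 mm (its x), 12 mm high, fixed beside the black-rack compartment where the blue-capped vial stands at the start (that compartment's centre is 35 mm along the tag's +x); it stays there as a record of that vial's first place. Origin: centre of its underside; axes parallel to the black rack's.
- well_plate: Bystander: cream-coloured 24-well plate, 86 x 128 mm, 20 mm high, loose on the bench beyond the racks. Origin: centre of its underside.
- jar: Bystander: low glass jar with a black cap, 44 mm in diameter, 50 mm tall, loose between the racks towards their far side. Origin: centre of its underside.
- beaker: Bystander: open steel beaker, 68 mm in diameter, 85 mm tall, loose on the bench beyond the racks. Origin: centre of its underside.

How it is judged:
By the outcome, as a careful person would: the job done as asked, in the order asked, and still so for the second after the job is handed in, with the robot touching nothing.
It also fails if it takes over 99 s, if anything falls off the work surface, if the arm or the gripper's body presses on something with over 40 N, if the wrist force passes 120 N, or if a joint passes its speed limit or range.

ROBOT

A 6-joint arm with a two-finger parallel gripper is mounted at the origin on the work surface. World frame = base frame: x ahead of the robot, y to its left, z up, the work surface at z = 0. Lengths are in m, angles in rad, forces in N, time in s.
With the tool pointing down it reaches from about 0.275 to 0.725 m from the base axis. Payload 15.9 kg.
Tool frame: the origin (TCP) lies at the centre of the arm's flange, where the gripper is bolted on; the fingertips stand 173 mm ahead of it and the grasp point (between the pads) lies 155 mm ahead of it; z points along the fingers, y is the direction in which the jaws open and shut (so a half turn about z gives the same grasp; the last joint's range is limited). The gripper opens to 85 mm and grips with 20 to 120 N. Pads are 22 mm wide; open, the fingers measure 114 mm over their backs; the gripper's body (76 mm by 85 mm) begins 54 mm behind the grasp point. The pads swing forward as they close: fully open they stand 13 mm farther back than shut.
Start: joints at [1.135, 0.213, -0.034, 1.323, 0, 1.571], TCP at [0.211, 0.453, 0.405] pointing down, gripper open.
Joint ranges: [-2.98, 2.98], [-0.74, 1.72], [-1.14, 1.35], [-2.1, 2.04], [-1.57, 1.44], [-3.14, 3.14]. Speed limits (rad/s): [1.89, 1.89, 2.39, 2.57, 3.14, 3.14].

INTERFACE

Orientations are given as [roll, pitch, yaw] about the fixed x, y, z axes, in that order (R = Rz(yaw) Ry(pitch) Rx(roll)).
In Python, from plant import sense, snapshot, camera_params, job_done gives the robot as it stands.
- The arm moves only by the tool send_rows, never from a script. Its argument "motion" is text: rows parted by semicolons, each of 6 numbers parted by spaces: the shift along the world's x, y, z in cm, then the turn, a rotation vector about the world's x, y, z in units of 5 degrees (1.0 is 5 degrees). In form: x y z ax ay az; .... A call has exactly 10 rows; each row shifts and turns the commanded pose from where the row before left it; what a row does not reach is not made up. A row lasts 1/8 s, in which the tool goes at most 62.5 mm and 10.7 degrees, less where a joint would pass 70% of its speed; a pose out of reach is approached as far as the arm can. A call is refused whole if a number of a shift passes 6.25 or a number of a turn 1, either way. A call with a gripper value outside its range is refused whole. "jaw" is the opening, from 0 (shut) to 1 (fully open), set as the call begins (left out, the last holds). The fingers move at their own pace and stop on an object; the grip force is fixed at half the most. Time passes only in rows, so rows that do not move let the fingers close, or fill a call up. It gives the time, the measured TCP pose, the force and the opening at its end, in the units of the state.
- sense(): the state, without advancing time (a new reading comes with each control period).
- snapshot(name): name is "scene" or "top"; returns the picture (480x640x3 uint8, red, green, blue); there is no depth.
- camera_params(name): a dict with "fovy" (degrees; the focal length in pixels is half the picture's height over the tangent of half this angle, whatever the lens; pixels are square), "cx", "cy" (the principal point, pixels), "k1" (the pictures are not rectified: a ray, as slopes to the right and down, at radius r is drawn at 1 + k1 r^2 times it, then the intrinsics apply), "R" (3x3) and "t" (3): a world point X has camera coordinates R X + t. Camera axes: x right, y down, z forward; pixel columns grow to the right and rows downward; lengths in m; the calibration is good to about 2 mm. A picture is of the moment at which its call begins. camera_params takes no time and is no camera call.
- job_done(): hands the job in, once; it reports no verdict.
The state is a dict: "clock": time; "joints": joint angles; "qvel": joint speeds; "tau": joint torques, N m; "tcp_pos": TCP position; "eef_rot": TCP orientation; "force": force on the tool from outside, world axes, zero at the start; "moment": the same for the moment, N m; "opening": opening from 0.0 (shut) to 1.0 (fully open).
Only numpy, scipy, OpenCV 4.12 (cv2) and the standard library are available. Lean on these libraries where they do the work, as an engineer would, in place of code of your own. Each camera call takes 0.05 s, during which the arm holds its last target.

## Working session

There is one attempt and no reset: what is moved stays moved. The work goes in short steps, Python scripts to look and compute and a tool call to move; the robot and the scene stay as the last step left them, time stands still between calls to the robot, and variables do not carry over. Pictures are saved under pics/ and viewed, and the job is handed in when it is done.

Besides the shell and the picture viewer there is one more tool, called after "Request:" as name(argument=value, ...) on one line, values as JSON. send_rows: Moves the arm, as the interface text tells. Its arguments: {"type":"object","properties":{"motion":{"type":"string"},"jaw":{"type":"number"}},"required":["motion"]}

```bash
mkdir -p pics; ls; python3 - <<'E'
from plant import *
import cv2
print(sense())
for n in("scene","top"):
    print(n,camera_params(n)); cv2.imwrite(f"pics/{n}0.png",snapshot(n)[:,:,::-1])
E
```

```text
pics
{'clock': 0.0, 'joints': array([ 1.13503888e+00,  2.13353425e-01, -3.50428028e-02,  1.32347699e+00,
       -2.93194826e-05,  1.57079656e+00]), 'qvel': array([ 0.00050547,  0.00045416, -0.00026203,  0.00072597, -0.00046725,
       -0.00097439]), 'tau': array([ 1.76929152e-03, -6.86165214e+01,  4.87122774e+01,  1.77637814e-02,
       -4.56140708e-05, -9.51004949e-06]), 'tcp_pos': array([0.21099483, 0.45314994, 0.40422388]), 'eef_rot': array([-3.14051577e+00,  2.93197220e-05,  2.70583500e+00]), 'force': array([0.64529301, 0.27406934, 0.29469917]), 'moment': array([-0.00218879, -0.01777829, -0.00950539]), 'opening': 0.9979045032067533}
scene {'fovy': 42.195442425754656, 'cx': 315.44306522617967, 'cy': 235.81516997374916, 'k1': -0.10895590471673572, 'R': array([[-0.45633805,  0.88955778, -0.02103684],
       [ 0.51606125,  0.24532879, -0.82066715],
       [-0.7248699 , -0.38535795, -0.57101916]]), 't': array([ 0.29436681, -0.26235699,  1.69167713])}
top {'fovy': 43.33240214795077, 'cx': 326.0339849334531, 'cy': 244.88459046752058, 'k1': -0.0032069381106360987, 'R': array([[-0.01150668, -0.99992783, -0.0034535 ],
       [-0.9817987 ,  0.01195271, -0.18954802],
       [ 0.18957562,  0.00120958, -0.98186538]]), 't': array([0.00910311, 0.62522234, 0.94579856])}
```

View pics/scene0.png

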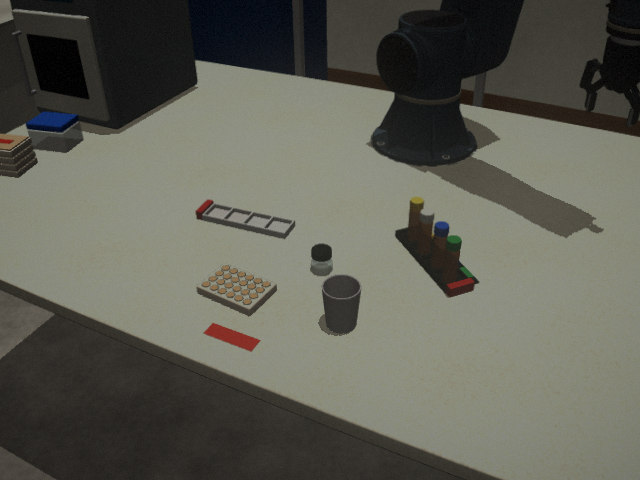

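View pics/top0.png

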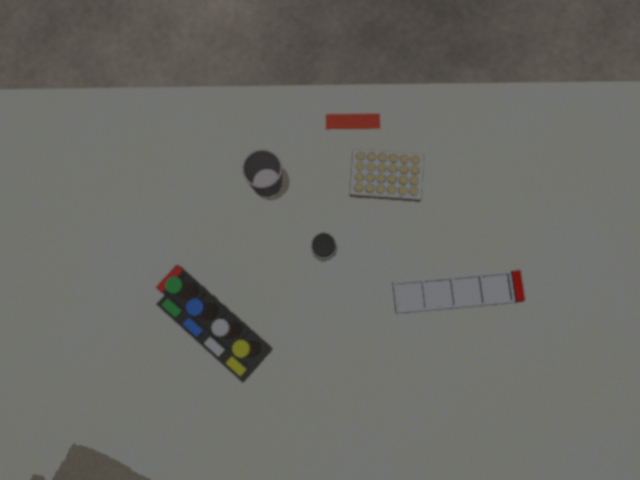

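The scene view shows the black rack at about (437,260) with its red block at the near end (460,287), and the aluminium rack at (245,218) with its red block on the left. In the top view the caps from the red end are green (174,285), blue (195,307), white (220,328) and yellow (241,349). The aluminium rack spans (395–525, 270–312) with its red block at the right (518,286).

```bash
cat > h.py <<'E'
import numpy as np, cv2
from plant import *
def cam(n):
    p=camera_params(n); f=240/np.tan(np.radians(p['fovy']/2))
    K=np.array([[f,0,p['cx']],[0,f,p['cy']],[0,0,1]]); return K,np.array([p['k1'],0,0,0,0.]),np.array(p['R']),np.array(p['t'])
def ray(n,uv):
    K,d,R,t=cam(n); s=cv2.undistortPoints(np.array(uv,float).reshape(-1,1,2),K,d).reshape(-1,2)
    return -R.T@t, np.c_[s,np.ones(len(s))]@R
def plane(n,uv,z):
    c,d=ray(n,uv); return c+d*((z-c[2])/d[:,2])[:,None]
def proj(n,X):
    K,d,R,t=cam(n); return cv2.projectPoints(np.array(X,float).reshape(-1,1,3),cv2.Rodrigues(R)[0],t,K,d)[0].reshape(-1,2)
def tri(uv1,uv2):
    A=np.zeros((3,3));b=np.zeros(3)
    for n,u in(("scene",uv1),("top",uv2)):
        c,d=ray(n,[u]);d=d[0]/np.linalg.norm(d[0]);P=np.eye(3)-np.outer(d,d);A+=P;b+=P@c
    return np.linalg.solve(A,b)
def blobs(img,mask,mn=15):
    n,l,s,c=cv2.connectedComponentsWithStats(mask.astype(np.uint8),connectivity=4)
    return [(c[i].round(1),s[i].tolist(),l==i) for i in range(1,n) if s[i][4]>=mn]
E
python3 - <<'E'
from h import *
for n in("scene","top"):
    im=cv2.imread(f"pics/{n}0.png"); hsv=cv2.cvtColor(im,cv2.COLOR_BGR2HSV); H,S,V=cv2.split(hsv)
    for c,lo,hi in(("red",174,5),("yellow",24,33),("green",45,85),("blue",100,125)):
        m=((H>=lo)&(H<=hi)) if lo<hi else ((H>=lo)|(H<=hi))
        m&=(S>140)&(V>50)
        for ce,s,l in blobs(im,m):
            print(n,c,ce,s, [] if n=="scene" else [plane(n,[ce],z)[0].round(4).tolist()[:2] for z in (.012,.022,.1)])
    x0,y0,w,h=(380,180,120,120) if n=="scene" else (150,255,130,130)
    cr=im[y0:y0+h,x0:x0+w]; cv2.imwrite(f"pics/crop_{n}.png",cv2.resize(cv2.convertScaleAbs(cr,alpha=1.5),(600,600),interpolation=cv2.INTER_CUBIC))
    if n=="top":
        cr=im[260:320,380:540]; cv2.imwrite("pics/crop_dest.png",cv2.resize(cv2.convertScaleAbs(cr,alpha=1.5),(800,300),interpolation=cv2.INTER_CUBIC))
E
```

```text
scene red [  5.1 140.8] [0, 139, 13, 4, 40] []
scene red [204. 206.] [196, 200, 17, 13, 83] []
scene red [460.3 283. ] [447, 278, 27, 11, 151] []
scene red [231.7 336.5] [204, 323, 56, 28, 652] []
scene yellow [416.6 200.5] [411, 198, 12, 7, 64] []
scene blue [ 51.3 119. ] [26, 111, 51, 17, 537] []
scene blue [441.6 225.1] [436, 222, 12, 7, 71] []
top red [352.5 121. ] [327, 115, 52, 13, 676] [[0.8632, -0.049], [0.859, -0.0485], [0.8268, -0.0448]]
top red [169.8 277.1] [158, 266, 25, 26, 150] [[0.5811, 0.2726], [0.5797, 0.2699], [0.5686, 0.2494]]
top red [517.7 285.6] [512, 271, 12, 30, 236] [[0.5591, -0.3273], [0.5579, -0.3242], [0.5485, -0.2995]]
top yellow [240.7 348.4] [232, 340, 19, 18, 258] [[0.4581, 0.148], [0.4579, 0.1466], [0.4561, 0.1355]]
top yellow [235.6 365.9] [226, 357, 20, 19, 187] [[0.4292, 0.1562], [0.4292, 0.1547], [0.4296, 0.143]]
top green [173.7 285.2] [168, 279, 14, 13, 135] [[0.5669, 0.2653], [0.5656, 0.2628], [0.5557, 0.2428]]
top green [171.2 307.8] [164, 301, 16, 15, 116] [[0.528, 0.2682], [0.5271, 0.2656], [0.5201, 0.2454]]
top blue [194.5 306.8] [186, 299, 18, 17, 242] [[0.5293, 0.2283], [0.5283, 0.2261], [0.5212, 0.2089]]
top blue [192.5 326.8] [183, 318, 20, 18, 178] [[0.4953, 0.2307], [0.4947, 0.2285], [0.4901, 0.2111]]
```

View pics/crop_top.png

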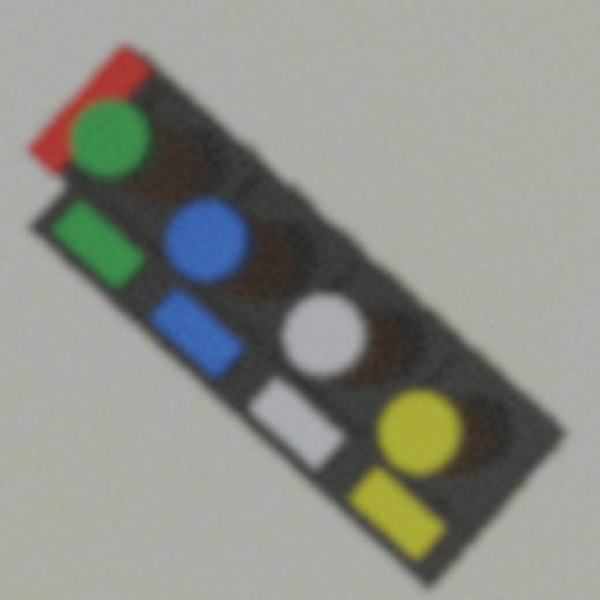

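View pics/crop_dest.png

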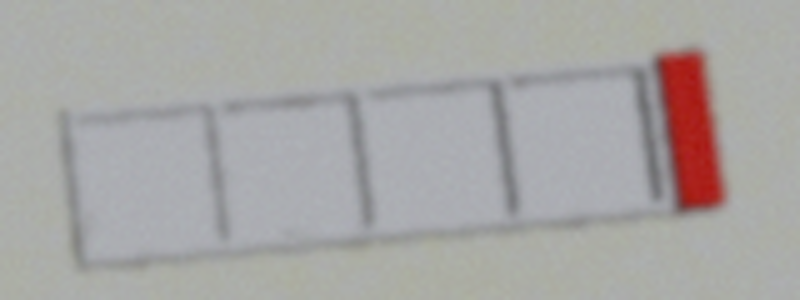

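```bash
python3 - <<'E'
from h import *
im=cv2.imread("pics/top0.png"); hsv=cv2.cvtColor(im,cv2.COLOR_BGR2HSV); H,S,V=cv2.split(hsv)
g=(V>95)&(S<60); g[:, :200]=0; g[:,262:]=0; g[:300]=0; g[372:]=0
# keep inside rack
for ce,s,l in blobs(im,g,40): print("white",ce,s,plane("top",[ce],.012)[0].round(4),plane("top",[ce],.1)[0].round(4))
# outer corners of dest from crop (scale 5)
c=np.array([[65,112],[80,266],[668,212],[650,66]],float)
uv=(c+.5)/5-.5+[380,260]
P=plane("top",uv,.015)[:,:2]; print(P.round(4)); 
print("edges",[np.linalg.norm(P[i]-P[(i+1)%4]).round(4) for i in range(4)])
m=((H>172)|(H<6))&(S>140)&(V>50)
for n in ("top","scene"):
    im=cv2.imread(f"pics/{n}0.png"); H,S,V=cv2.split(cv2.cvtColor(im,cv2.COLOR_BGR2HSV))
    m=((H>172)|(H<6))&(S>120)&(V>40)
    for ce,s,l in blobs(im,m,60):
        r=cv2.minAreaRect(np.argwhere(l)[:,::-1].astype(np.float32)); print(n,ce,s, plane(n,cv2.boxPoints(r),.022)[:,:2].round(4).tolist())
cr=cv2.imread("pics/scene0.png")[190:250,185:305]; cv2.imwrite("pics/crop_dest_s.png",cv2.resize(cv2.convertScaleAbs(cr,alpha=1.5),(800,400),interpolation=cv2.INTER_CUBIC))
E
```

```text
white [247.4 312.2] [220, 300, 42, 38, 808] [0.519  0.1375 0.012 ] [0.5118 0.1259 0.1   ]
white [219.6 327.1] [212, 319, 16, 17, 207] [0.4942 0.1845 0.012 ] [0.4892 0.1689 0.1   ]
white [213.7 346.2] [205, 338, 18, 17, 158] [0.4623 0.1938 0.012 ] [0.4599 0.1774 0.1   ]
white [209.4 362.4] [200, 345, 29, 27, 405] [0.4354 0.2004 0.012 ] [0.4354 0.1834 0.1   ]
[[ 0.5676 -0.1119]
 [ 0.5147 -0.1153]
 [ 0.5307 -0.3167]
 [ 0.5811 -0.314 ]]
edges [np.float64(0.0529), np.float64(0.202), np.float64(0.0504), np.float64(0.2025)]
top [352.7 120.8] [326, 114, 54, 15, 713] [[0.8711, -0.0008], [0.8739, -0.0957], [0.8471, -0.096], [0.8443, -0.0015]]
top [169.7 277.2] [157, 266, 26, 26, 166] [[0.5634, 0.2923], [0.6011, 0.2591], [0.5909, 0.248], [0.5533, 0.2812]]
top [517.7 285.5] [512, 271, 12, 30, 252] [[0.5828, -0.3153], [0.5847, -0.3295], [0.5335, -0.3331], [0.5316, -0.3189]]
scene [204.2 206. ] [196, 200, 17, 13, 91] [[0.5912, -0.3254], [0.5329, -0.3313], [0.5422, -0.315], [0.5997, -0.3097]]
scene [460.2 283. ] [447, 278, 28, 12, 160] [[0.597, 0.25], [0.5545, 0.2872], [0.5708, 0.2952], [0.6125, 0.2583]]
scene [231.8 336.6] [204, 323, 56, 28, 666] [[0.9039, -0.0814], [0.8743, -0.0924], [0.8753, 0.0124], [0.9037, 0.0206]]
```

View pics/crop_dest_s.png

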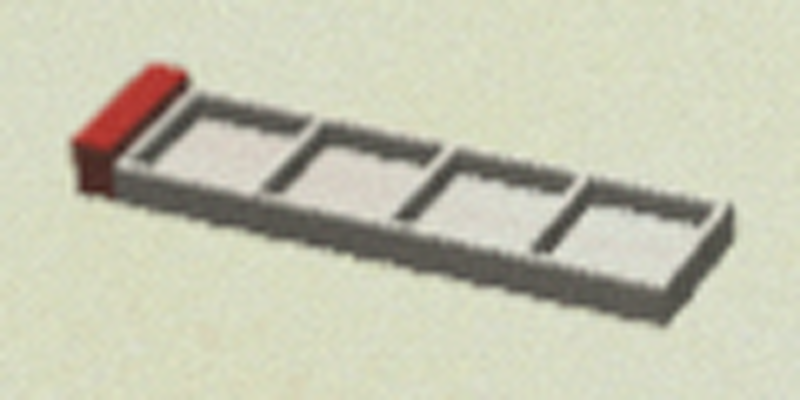

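```bash
python3 - <<'E'
from h import *
c=np.array([[733,203],[664,290],[113,167],[193,95]],float)
uv=(c+.5)/6.667-.5+[185,190]
P=plane("scene",uv,.015)[:,:2]; print(P.round(4),P.mean(0).round(4))
im=cv2.imread("pics/top0.png")
u=np.array([.0785,-.9969]);v=np.array([-.9969,-.0785]);
for k in(75,25,-25,-75): print(k,(np.array([.5487,-.2145])+u*k/1000).round(4))
# caps by two views: top-rim centres in scene
print("pred scene px of caps", proj("scene",[[.4561,.1355,.1],[.4892,.1689,.1],[.5212,.2089,.1],[.5557,.2428,.1]]).round(1).tolist())
print("pred vial mid / jar")
print(plane("top",[[323.5,245]],.05).round(3))
cv2.imwrite("pics/crop_src_s.png",cv2.resize(cv2.convertScaleAbs(cv2.imread("pics/scene0.png")[190:300,380:490],alpha=1.6),(600,600),interpolation=cv2.INTER_CUBIC))
E
```

```text
[[ 0.5203 -0.1147]
 [ 0.5735 -0.1104]
 [ 0.5896 -0.3125]
 [ 0.5404 -0.3143]] [ 0.556 -0.213]
75 [ 0.5546 -0.2893]
25 [ 0.5507 -0.2394]
-25 [ 0.5467 -0.1896]
-75 [ 0.5428 -0.1397]
pred scene px of caps [[416.8, 198.3], [427.3, 210.0], [441.9, 223.1], [453.9, 236.9]]
pred vial mid / jar
[[0.627 0.006 0.05 ]]
```

View pics/crop_src_s.png

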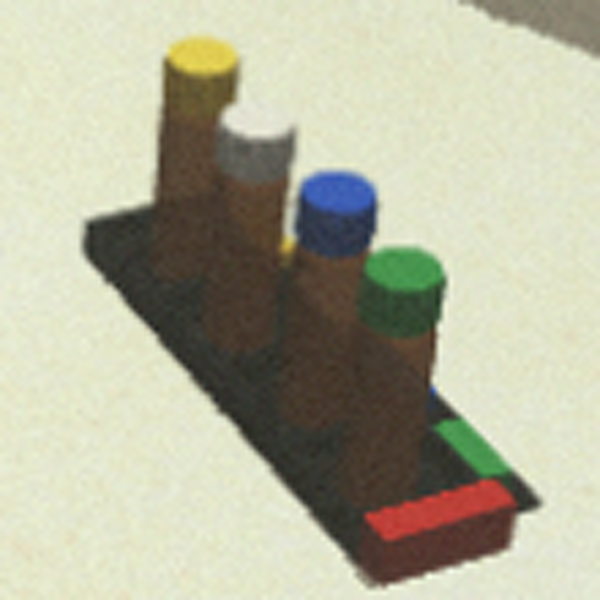

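The scene crop shows the vials standing in the order yellow, white, blue, green towards the red block. The caps sit at about 2 px below my top-view predictions, so the two cameras disagree by roughly 5 mm in x. I'll check that against the gripper when hovering.

Request:
send_rows(motion="1.5 -2 -0.3 0 0 0.9;1.5 -2 -0.3 0 0 0.9;1.5 -2 -0.3 0 0 0.9;1.5 -2 -0.3 0 0 0.9;1.5 -2 -0.3 0 0 0.9;1.5 -2 -0.3 0 0 0.9;1.5 -2 -0.3 0 0 0.9;1.5 -2 -0.3 0 0 0.9;1.5 -2 -0.3 0 0 0.9;1.5 -2 -0.3 0 0 0.9", jaw=1)

```text
clock: 1.35
tcp_pos: [0.3614, 0.2525, 0.3744]
eef_rot: [-3.141, -0.0, -2.789]
force: [-0.2, -0.1, 0.2]
opening: 0.997
```

Request:
send_rows(motion="1.3 -1.6 -0.4 0 0 0.8;1.3 -1.6 -0.4 0 0 0.8;1.3 -1.6 -0.4 0 0 0.8;1.3 -1.6 -0.4 0 0 0.8;1.3 -1.6 -0.4 0 0 0.8;1.3 -1.6 -0.4 0 0 0.8;1.7 -2.2 0 0 0 0.9;0 0 0 0 0 0;0 0 0 0 0 0;0 0 0 0 0 0")

```text
clock: 2.6
tcp_pos: [0.4557, 0.1357, 0.3507]
eef_rot: [3.141, -0.0, -2.294]
force: [-0.6, -0.2, -0.0]
opening: 1.001
```

```bash
python3 - <<'E'
from h import *
for n in("scene","top"):
    im=snapshot(n)[:,:,::-1]; cv2.imwrite(f"pics/{n}1.png",im)
    x0,y0,w,h=(370,120,160,160) if n=="scene" else (150,255,160,160)
    cv2.imwrite(f"pics/crop_{n}1.png",cv2.resize(cv2.convertScaleAbs(im[y0:y0+h,x0:x0+w],alpha=1.8),(600,600),interpolation=cv2.INTER_CUBIC))
s=sense(); print(s)
p=s['tcp_pos']
for n in("scene","top"): print(n,proj(n,[p-[0,0,.155],p-[0,0,.165]]).round(1).tolist())
E
```

```text
{'clock': 2.7, 'joints': array([ 2.89308711e-01,  1.79972488e-01, -2.12355032e-01,  1.17845162e+00,
        9.45834484e-06, -5.58104616e-01]), 'qvel': array([-0.00479036, -0.00103287,  0.00187613,  0.00031217, -0.00109379,
       -0.00105712]), 'tau': array([-1.28022283e-01, -6.43898106e+01,  4.76187551e+01,  3.25044268e-03,
       -8.02624309e-04,  2.50579423e-02]), 'tcp_pos': array([0.45576526, 0.13566453, 0.3507458 ]), 'eef_rot': array([-3.14159158e+00,  1.95846930e-05, -2.29417933e+00]), 'force': array([ 0.01115129,  0.88596482, -0.07058068]), 'moment': array([-0.01436172,  0.00976745,  0.0177406 ]), 'opening': 1.0009177625814067}
scene [[420.4, 155.9], [420.0, 160.5]]
top [[230.8, 347.2], [231.9, 347.3]]
```

View pics/crop_scene1.png

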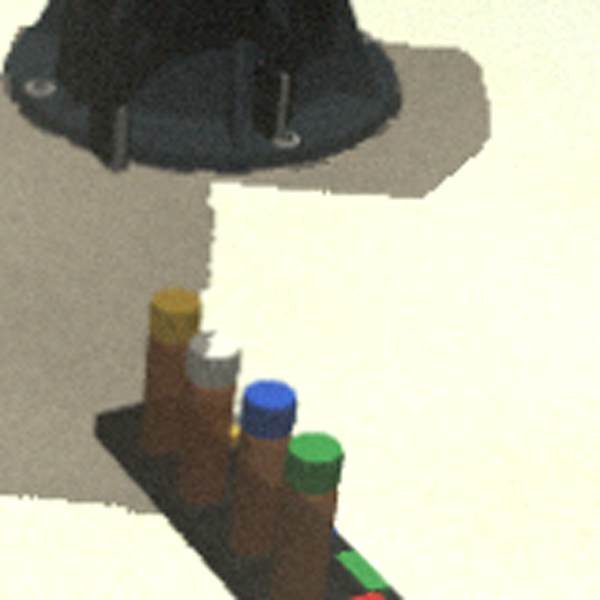

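View pics/crop_top1.png

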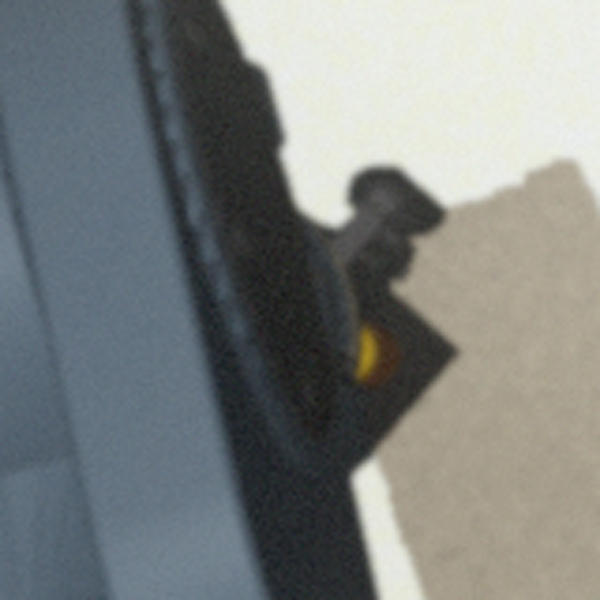

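The finger tips appear at about (422,161) in the scene view, against a prediction of (420,158–160). So the scene camera carries the bias, and the top-view estimates fit. Next is the descent.

Request:
send_rows(motion="0 0 -2 0 0 0;0 0 -2 0 0 0;0 0 -2 0 0 0;0 0 -2 0 0 0;0 0 -2 0 0 0;0 0 -1.6 0 0 0;0 0 -1 0 0 0;0 0 -0.6 0 0 0;0 0 -0.4 0 0 0;0 0 0 0 0 0")

```text
clock: 3.95
tcp_pos: [0.4561, 0.1353, 0.2148]
eef_rot: [-3.141, 0.0, -2.295]
force: [0.7, 0.6, 0.6]
opening: 0.997
```

Request:
send_rows(motion="0 0 0 0 0 0;0 0 0 0 0 0;0 0 0 0 0 0;0 0 0 0 0 0;0 0 0 0 0 0;0 0 0 0 0 0;0 0 0 0 0 0;0 0 0 0 0 0;0 0 0 0 0 0;0 0 0 0 0 0", jaw=0)

```text
clock: 5.2
tcp_pos: [0.4561, 0.1353, 0.215]
eef_rot: [-3.141, 0.0, -2.295]
force: [-1.7, -0.2, 5.2]
opening: 0.312
```

```bash
python3 - <<'E'
from h import *
im=snapshot("scene")[:,:,::-1]
cv2.imwrite(f"pics/crop_scene2.png",cv2.resize(cv2.convertScaleAbs(im[120:300,360:540],alpha=1.8),(600,600),interpolation=cv2.INTER_CUBIC))
print(sense()['force'],sense()['tcp_pos'])
E
```

```text
[-1.58293544 -0.11899697  5.4074566 ] [0.45614051 0.13530507 0.2149671 ]
```

View pics/crop_scene2.png

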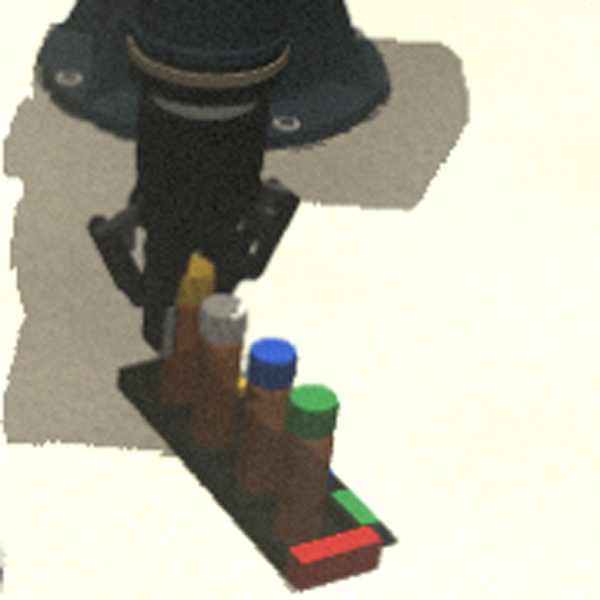

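Opening 0.31 (about 26 mm) shows the yellow vial is gripped, and the others still stand. Next: lift and carry it.

Request:
send_rows(motion="0 0 1 0 0 0;0 0 2 0 0 0;0 0 3 0 0 0;0 0 3 0 0 0;0 0 2 0 0 0;0 0 1 0 0 0;0.5 -2 0 0 0 0.6;0.7 -3 0 0 0 0.6;0.7 -3 0 0 0 0.6;0.7 -3 0 0 0 0.6")

```text
clock: 6.5
tcp_pos: [0.482, 0.0243, 0.3344]
eef_rot: [3.141, -0.0, -2.083]
force: [0.2, 0.5, -0.8]
opening: 0.312
```

Request:
send_rows(motion="0.7 -3.5 0 0 0 0.7;0.7 -3.5 0 0 0 0.7;0.7 -3.5 0 0 0 0.7;0.7 -3.5 0 0 0 0.7;0.7 -3.5 0 0 0 0.7;0.7 -3.5 0 0 0 0.7;0.7 -3 0 0 0 0.7;0.7 -3 0 0 0 0.7;0.7 -2.5 0 0 0 0.7;0.9 -2 0 0 0 0.5")

```text
clock: 7.75
tcp_pos: [0.554, -0.2908, 0.3342]
eef_rot: [3.141, 0.001, -1.491]
force: [-0.3, 1.3, -1.7]
opening: 0.31
```

Request:
send_rows(motion="0 0 0 0 0 0;0 0 -1 0 0 0;0 0 -1.5 0 0 0;0 0 -2 0 0 0;0 0 -2 0 0 0;0 0 -1.5 0 0 0;0 0 -1 0 0 0;0 0 -0.5 0 0 0;0 0 0 0 0 0;0 0 0 0 0 0")

```text
clock: 9.0
tcp_pos: [0.5543, -0.2898, 0.2403]
eef_rot: [-3.141, -0.0, -1.492]
force: [0.3, 1.0, -1.3]
opening: 0.31
```

```bash
python3 - <<'E'
from h import *
s=sense(); print(s['tcp_pos'],s['force'])
im=snapshot("scene")[:,:,::-1]
cv2.imwrite(f"pics/crop_scene3.png",cv2.resize(cv2.convertScaleAbs(im[120:270,170:320],alpha=1.8),(600,600),interpolation=cv2.INTER_CUBIC))
im=snapshot("top")[:,:,::-1]
cv2.imwrite(f"pics/crop_top3.png",cv2.resize(cv2.convertScaleAbs(im[230:380,380:580],alpha=1.8),(800,600),interpolation=cv2.INTER_CUBIC))
E
```

```text
[ 0.55426036 -0.28984098  0.24029082] [ 0.31857923  0.99261515 -1.34550312]
```

View pics/crop_scene3.png

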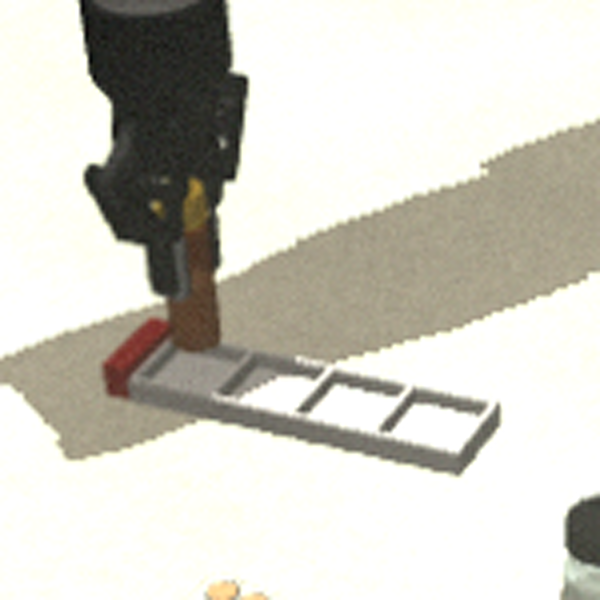

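View pics/crop_top3.png

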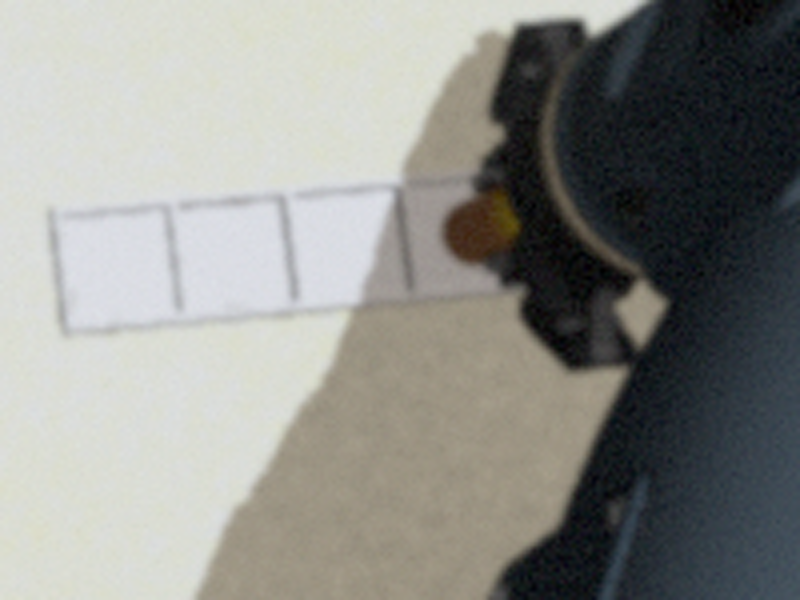

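The vial hangs over the compartment next to the red block, with its base about 25 mm above the floor and centred. Next: lower and release.

Request:
send_rows(motion="0 0 -0.8 0 0 0;0 0 -0.7 0 0 0;0 0 -0.5 0 0 0;0 0 -0.3 0 0 0;0 0 -0.1 0 0 0;0 0 0 0 0 0;0 0 0 0 0 0;0 0 0 0 0 0;0 0 0 0 0 0;0 0 0 0 0 0")

```text
clock: 10.35
tcp_pos: [0.5541, -0.2898, 0.2157]
eef_rot: [-3.142, -0.0, -1.492]
force: [0.2, -0.2, -0.2]
opening: 0.308
```

Request:
send_rows(motion="0 0 -0.1 0 0 0;0 0 0 0 0 0;0 0 0 0 0 0;0 0 0 0 0 0;0 0 0 0 0 0;0 0 0 0 0 0;0 0 0 0 0 0;0 0 0 0 0 0;0 0 0 0 0 0;0 0 0 0 0 0")

```text
clock: 11.6
tcp_pos: [0.5541, -0.2898, 0.215]
eef_rot: [-3.141, -0.0, -1.492]
force: [-0.5, 0.4, 5.8]
opening: 0.312
```

Request:
send_rows(motion="0 0 0 0 0 0;0 0 0 0 0 0;0 0 0 0 0 0;0 0 0 0 0 0;0 0 0 0 0 0;0 0 0 0 0 0;0 0 0 0 0 0;0 0 0 0 0 0;0 0 0.5 0 0 0;0 0 1 0 0 0", jaw=1)

```text
clock: 12.85
tcp_pos: [0.5539, -0.2897, 0.23]
eef_rot: [3.141, 0.0, -1.492]
force: [0.3, -0.1, -0.0]
opening: 0.997
```

Request:
send_rows(motion="0 0 1.5 0 0 0;0 0 2 0 0 0;0 0 3 0 0 0;0 0 3 0 0 0;0 0 2 0 0 0;0 0 1 0 0 0;-0.3 2 0 0 0 -0.5;-0.3 3 0 0 0 -0.6;-0.3 3 0 0 0 -0.6;-0.3 3 0 0 0 -0.6")

```text
clock: 14.1
tcp_pos: [0.5418, -0.1788, 0.3547]
eef_rot: [3.141, 0.0, -1.694]
force: [0.6, 0.1, 0.8]
opening: 0.998
```

```bash
python3 - <<'E'
from h import *
s=sense(); print(s['tcp_pos'],s['eef_rot'],s['force'])
im=snapshot("scene")[:,:,::-1]
cv2.imwrite(f"pics/scene4.png",im)
im=snapshot("top")[:,:,::-1]
cv2.imwrite(f"pics/top4.png",cv2.convertScaleAbs(im,alpha=1.6))
E
```

```text
[ 0.54175417 -0.17881484  0.35472601] [ 3.14131781e+00  6.43342436e-05 -1.69428485e+00] [0.60277301 0.05763603 0.83627609]
```

View pics/scene4.png

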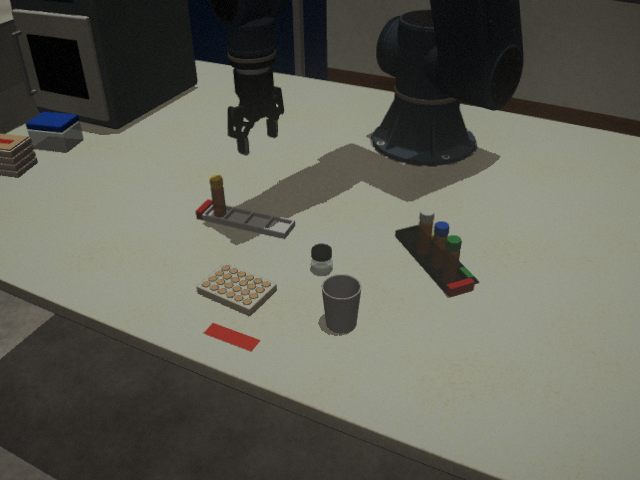

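View pics/top4.png

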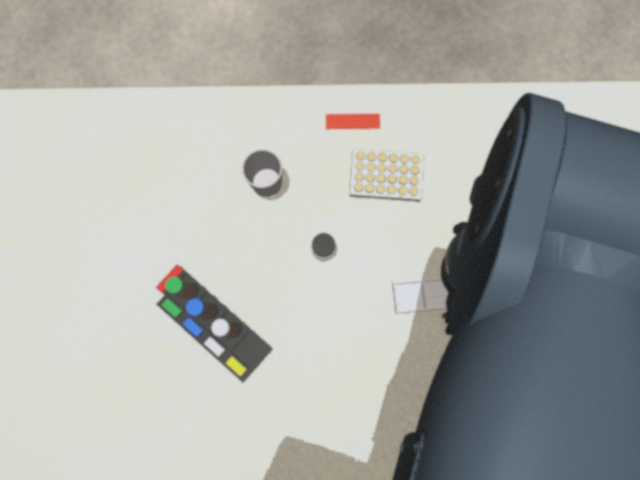

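Yellow stands upright next to the red block at (217,195) in the scene view, and nothing else has moved. White is next.

Request:
send_rows(motion="-0.5 3.6 0 0 0 -0.7;-0.5 3.6 0 0 0 -0.7;-0.5 3.6 0 0 0 -0.7;-0.5 3.6 0 0 0 -0.7;-0.5 3.6 0 0 0 -0.7;-0.5 3.6 0 0 0 -0.7;-0.5 3.6 0 0 0 -0.7;-0.5 3.6 0 0 0 -0.7;-0.6 3.6 0 0 0 -0.7;-0.7 2.4 0 0 0 -0.6")

```text
clock: 15.45
tcp_pos: [0.4891, 0.1693, 0.3547]
eef_rot: [-3.142, -0.0, -2.295]
force: [0.2, -0.6, -1.4]
opening: 1.002
```

Request:
send_rows(motion="0 0 0 0 0 0;0 0 -1 0 0 0;0 0 -2 0 0 0;0 0 -2.5 0 0 0;0 0 -2.5 0 0 0;0 0 -2 0 0 0;0 0 0 0 0 0;0 0 0 0 0 0;0 0 0 0 0 0;0 0 0 0 0 0")

```text
clock: 16.7
tcp_pos: [0.4893, 0.1683, 0.2552]
eef_rot: [-3.141, 0.001, -2.294]
force: [-1.0, -0.8, 0.6]
opening: 1.002
```

Request:
send_rows(motion="0 0 -1 0 0 0;0 0 -1 0 0 0;0 0 -1 0 0 0;0 0 -0.6 0 0 0;0 0 -0.4 0 0 0;0 0 0 0 0 0;0 0 0 0 0 0;0 0 0 0 0 0;0 0 0 0 0 0;0 0 0 0 0 0")

```text
clock: 17.95
tcp_pos: [0.4891, 0.1683, 0.2148]
eef_rot: [-3.142, 0.0, -2.295]
force: [-0.6, 0.1, 1.4]
opening: 1.001
```

Request:
send_rows(motion="0 0 0 0 0 0;0 0 0 0 0 0;0 0 0 0 0 0;0 0 0 0 0 0;0 0 0 0 0 0;0 0 0 0 0 0;0 0 0 0 0 0;0 0 0 0 0 0;0 0 0 0 0 0;0 0 0 0 0 0", jaw=0)

```text
clock: 19.2
tcp_pos: [0.4891, 0.1683, 0.2148]
eef_rot: [-3.142, 0.0, -2.295]
force: [-0.6, 0.0, 5.3]
opening: 0.309
```

Request:
send_rows(motion="0 0 1 0 0 0;0 0 2 0 0 0;0 0 3 0 0 0;0 0 3 0 0 0;0 0 2 0 0 0;0 0 1 0 0 0;0.4 -2 0 0 0 0.6;0.4 -3 0 0 0 0.6;0.4 -3 0 0 0 0.6;0.4 -3 0 0 0 0.6")

```text
clock: 20.45
tcp_pos: [0.5049, 0.0573, 0.3343]
eef_rot: [3.141, -0.001, -2.083]
force: [0.6, -0.2, -0.7]
opening: 0.311
```

Request:
send_rows(motion="0.5 -3.3 0 0 0 0.7;0.5 -3.3 0 0 0 0.7;0.5 -3.3 0 0 0 0.7;0.5 -3.3 0 0 0 0.7;0.5 -3.3 0 0 0 0.7;0.5 -3.3 0 0 0 0.7;0.5 -3 0 0 0 0.7;0.5 -3 0 0 0 0.7;0.3 -2.5 0 0 0 0.7;0.3 -1.5 0 0 0 0.5")

```text
clock: 21.7
tcp_pos: [0.5509, -0.2409, 0.3341]
eef_rot: [3.141, 0.0, -1.491]
force: [-0.0, 0.9, -1.2]
opening: 0.315
```

Request:
send_rows(motion="0 0 0 0 0 0;0 0 -1 0 0 0;0 0 -1.5 0 0 0;0 0 -2 0 0 0;0 0 -2 0 0 0;0 0 -1.5 0 0 0;0 0 -1 0 0 0;0 0 -0.5 0 0 0;0 0 0 0 0 0;0 0 0 0 0 0")

```text
clock: 22.95
tcp_pos: [0.5513, -0.2398, 0.2403]
eef_rot: [-3.141, -0.0, -1.492]
force: [-0.3, 0.3, -0.9]
opening: 0.314
```

```bash
python3 - <<'E'
from h import *
s=sense(); print(s['tcp_pos'],s['force'])
im=snapshot("scene")[:,:,::-1]
cv2.imwrite(f"pics/crop_scene5.png",cv2.resize(cv2.convertScaleAbs(im[120:270,170:320],alpha=1.8),(600,600),interpolation=cv2.INTER_CUBIC))
E
```

```text
[ 0.55126935 -0.23984423  0.2402599 ] [-0.27032963  0.25002367 -0.87483616]
```

View pics/crop_scene5.png

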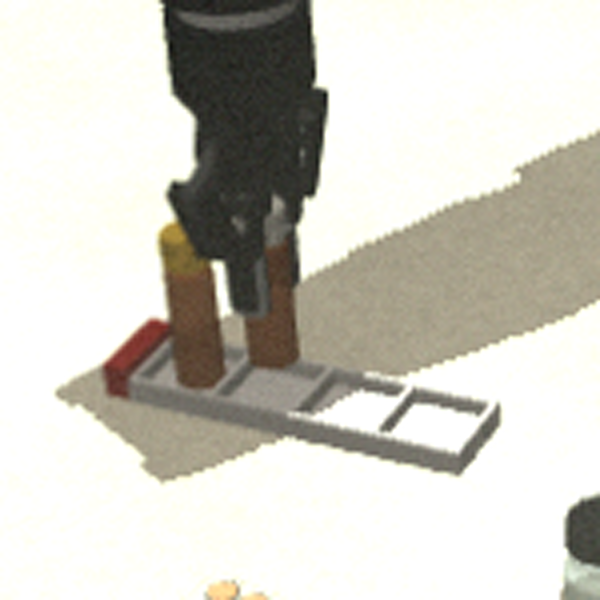

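Yellow stands in place 1, and white hangs centred over place 2 in the scene crop. Next: lower and release.

Request:
send_rows(motion="0 0 -0.8 0 0 0;0 0 -0.7 0 0 0;0 0 -0.5 0 0 0;0 0 -0.3 0 0 0;0 0 -0.2 0 0 0;0 0 0 0 0 0;0 0 0 0 0 0;0 0 0 0 0 0;0 0 0 0 0 0;0 0 0 0 0 0")

```text
clock: 24.25
tcp_pos: [0.5511, -0.2398, 0.2148]
eef_rot: [-3.141, -0.0, -1.492]
force: [-0.6, -0.1, 3.4]
opening: 0.311
```

Request:
send_rows(motion="0 0 0 0 0 0;0 0 0 0 0 0;0 0 0 0 0 0;0 0 0 0 0 0;0 0 0 0 0 0;0 0 0 0 0 0;0 0 0 0 0 0;0 0 0 0 0 0;0 0 0.5 0 0 0;0 0 1 0 0 0", jaw=1)

```text
clock: 25.5
tcp_pos: [0.551, -0.2397, 0.23]
eef_rot: [3.141, 0.0, -1.492]
force: [-0.3, 1.0, -0.0]
opening: 1.002
```

Request:
send_rows(motion="0 0 1.5 0 0 0;0 0 2 0 0 0;0 0 3 0 0 0;0 0 3 0 0 0;0 0 2 0 0 0;0 0 1 0 0 0;0 2 0 0 0 -0.5;0 3 0 0 0 -0.6;0 3 0 0 0 -0.6;0 3 0 0 0 -0.6")

```text
clock: 26.75
tcp_pos: [0.5508, -0.1288, 0.3547]
eef_rot: [3.141, 0.0, -1.694]
force: [-0.3, -0.7, 0.4]
opening: 1.0
```

```bash
python3 - <<'E'
from h import *
s=sense(); print(s['tcp_pos'],s['eef_rot'],s['force'])
im=snapshot("scene")[:,:,::-1]
cv2.imwrite(f"pics/scene6.png",im)
im=snapshot("top")[:,:,::-1]
H,S,V=cv2.split(cv2.cvtColor(np.ascontiguousarray(im),cv2.COLOR_BGR2HSV))
for c,lo,hi in(("green",45,85),("blue",100,125)):
    for ce,st,l in blobs(im,(H>=lo)&(H<=hi)&(S>140)&(V>50)): print(c,ce,plane("top",[ce],.1)[0].round(4))
E
```

```text
[ 0.55083492 -0.1288255   0.35474117] [ 3.14129577e+00  3.24874150e-05 -1.69432419e+00] [-0.29807425 -0.72755028  0.44303031]
green [172.7 308. ] [0.5197 0.2431 0.1   ]
blue [194.5 306.8] [0.5212 0.2089 0.1   ]
blue [192.3 326.8] [0.4901 0.2114 0.1   ]
```

View pics/scene6.png

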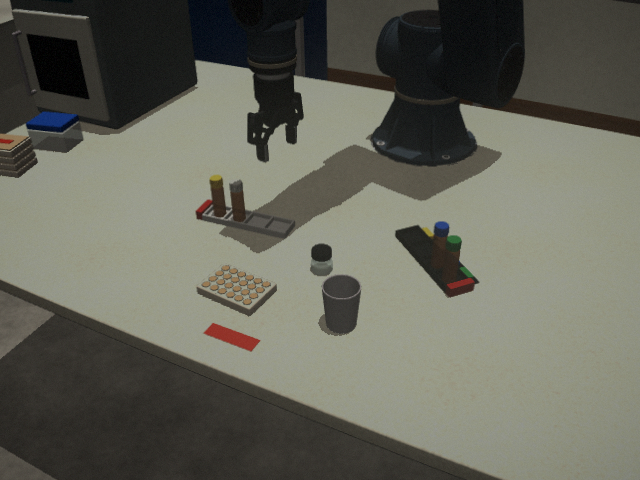

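Yellow and white stand at (217,195) and (237,200), and blue and green are unmoved. Blue next.

Request:
send_rows(motion="-0.3 3.5 0 0 0 -0.7;-0.3 3.5 0 0 0 -0.7;-0.3 3.5 0 0 0 -0.7;-0.3 3.5 0 0 0 -0.7;-0.3 3.5 0 0 0 -0.7;-0.3 3.5 0 0 0 -0.7;-0.3 3.5 0 0 0 -0.7;-0.3 3.5 0 0 0 -0.7;-0.3 3.5 0 0 0 -0.7;-0.3 2.4 0 0 0 -0.6")

```text
clock: 28.1
tcp_pos: [0.5211, 0.2102, 0.3547]
eef_rot: [3.142, -0.0, -2.295]
force: [0.2, 0.2, 0.3]
opening: 1.001
```

Request:
send_rows(motion="0 0 0 0 0 0;0 0 -1 0 0 0;0 0 -2 0 0 0;0 0 -2.5 0 0 0;0 0 -2.5 0 0 0;0 0 -2 0 0 0;0 0 0 0 0 0;0 0 0 0 0 0;0 0 0 0 0 0;0 0 0 0 0 0")

```text
clock: 29.35
tcp_pos: [0.5213, 0.2093, 0.2553]
eef_rot: [-3.141, 0.001, -2.295]
force: [0.9, -0.0, -0.2]
opening: 1.0
```

Request:
send_rows(motion="0 0 -1 0 0 0;0 0 -1 0 0 0;0 0 -1 0 0 0;0 0 -0.6 0 0 0;0 0 -0.4 0 0 0;0 0 0 0 0 0;0 0 0 0 0 0;0 0 0 0 0 0;0 0 0 0 0 0;0 0 0 0 0 0")

```text
clock: 30.6
tcp_pos: [0.5211, 0.2093, 0.2148]
eef_rot: [-3.141, 0.0, -2.295]
force: [-1.3, -0.6, 0.9]
opening: 1.001
```

Request:
send_rows(motion="0 0 0 0 0 0;0 0 0 0 0 0;0 0 0 0 0 0;0 0 0 0 0 0;0 0 0 0 0 0;0 0 0 0 0 0;0 0 0 0 0 0;0 0 0 0 0 0;0 0 0 0 0 0;0 0 0 0 0 0", jaw=0)

```text
clock: 31.85
tcp_pos: [0.5211, 0.2093, 0.2148]
eef_rot: [-3.142, 0.0, -2.295]
force: [-0.6, 1.1, 5.3]
opening: 0.311
```

Request:
send_rows(motion="0 0 1 0 0 0;0 0 2 0 0 0;0 0 3 0 0 0;0 0 3 0 0 0;0 0 2 0 0 0;0 0 1 0 0 0;0.2 -2 0 0 0 0.6;0.2 -3 0 0 0 0.6;0.2 -3 0 0 0 0.6;0.2 -3 0 0 0 0.6")

```text
clock: 33.1
tcp_pos: [0.5289, 0.0983, 0.3343]
eef_rot: [3.141, -0.001, -2.083]
force: [1.0, 0.7, -1.8]
opening: 0.313
```

Request:
send_rows(motion="0.2 -3.3 0 0 0 0.7;0.2 -3.3 0 0 0 0.7;0.2 -3.3 0 0 0 0.7;0.2 -3.3 0 0 0 0.7;0.2 -3.3 0 0 0 0.7;0.2 -3.3 0 0 0 0.7;0.2 -3 0 0 0 0.7;0.2 -2.6 0 0 0 0.7;0.1 -2 0 0 0 0.7;0.1 -1.5 0 0 0 0.5")

```text
clock: 34.35
tcp_pos: [0.5469, -0.1906, 0.3342]
eef_rot: [3.141, 0.0, -1.491]
force: [-0.7, 0.5, -0.8]
opening: 0.309
```

Request:
send_rows(motion="0 0 0 0 0 0;0 0 -1 0 0 0;0 0 -1.5 0 0 0;0 0 -2 0 0 0;0 0 -2 0 0 0;0 0 -1.5 0 0 0;0 0 -1 0 0 0;0 0 -0.5 0 0 0;0 0 0 0 0 0;0 0 0 0 0 0")

```text
clock: 35.6
tcp_pos: [0.5473, -0.1898, 0.2402]
eef_rot: [-3.141, -0.0, -1.492]
force: [-0.3, -0.1, 0.1]
opening: 0.31
```

```bash
python3 - <<'E'
from h import *
s=sense(); print(s['tcp_pos'],s['force'])
im=snapshot("scene")[:,:,::-1]
cv2.imwrite(f"pics/crop_scene7.png",cv2.resize(cv2.convertScaleAbs(im[120:270,170:320],alpha=1.8),(600,600),interpolation=cv2.INTER_CUBIC))
E
```

```text
[ 0.54726418 -0.18982886  0.24023875] [-0.33059584 -0.10472503  0.10457692]
```

View pics/crop_scene7.png

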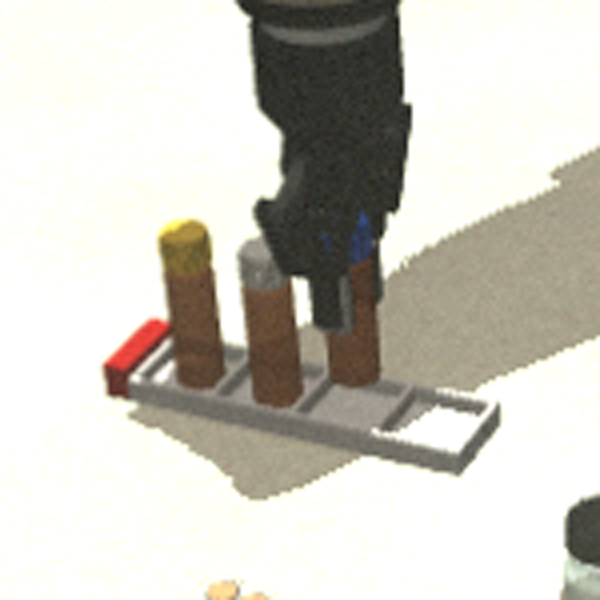

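Blue hangs over place 3, and yellow and white stand in places 1 and 2.

Request:
send_rows(motion="0 0 -0.8 0 0 0;0 0 -0.7 0 0 0;0 0 -0.5 0 0 0;0 0 -0.3 0 0 0;0 0 -0.2 0 0 0;0 0 0 0 0 0;0 0 0 0 0 0;0 0 0 0 0 0;0 0 0 0 0 0;0 0 0 0 0 0")

```text
clock: 36.9
tcp_pos: [0.5471, -0.1897, 0.2149]
eef_rot: [-3.141, -0.0, -1.492]
force: [-2.6, 0.5, 5.4]
opening: 0.31
```

Request:
send_rows(motion="0 0 0 0 0 0;0 0 0 0 0 0;0 0 0 0 0 0;0 0 0 0 0 0;0 0 0 0 0 0;0 0 0 0 0 0;0 0 0 0 0 0;0 0 0 0 0 0;0 0 0.5 0 0 0;0 0 1 0 0 0", jaw=1)

```text
clock: 38.15
tcp_pos: [0.5469, -0.1897, 0.2301]
eef_rot: [3.141, 0.0, -1.492]
force: [0.1, 0.2, 0.7]
opening: 0.999
```

Request:
send_rows(motion="0 0 1.5 0 0 0;0 0 2 0 0 0;0 0 3 0 0 0;0 0 3 0 0 0;0 0 2 0 0 0;0 0 1 0 0 0;0.1 2 0 0 0 -0.5;0.1 3 0 0 0 -0.6;0.1 3 0 0 0 -0.6;0.1 3 0 0 0 -0.6")

```text
clock: 39.4
tcp_pos: [0.5509, -0.0788, 0.3547]
eef_rot: [3.141, -0.0, -1.694]
force: [0.1, -0.3, 0.6]
opening: 1.003
```

```bash
python3 - <<'E'
from h import *
s=sense(); print(s['tcp_pos'],s['eef_rot'],s['force'])
im=snapshot("scene")[:,:,::-1]
cv2.imwrite(f"pics/scene8.png",im)
im=snapshot("top")[:,:,::-1]
H,S,V=cv2.split(cv2.cvtColor(np.ascontiguousarray(im),cv2.COLOR_BGR2HSV))
for ce,st,l in blobs(im,(H>=45)&(H<=85)&(S>100)&(V>40)):
  r=cv2.minEnclosingCircle(np.argwhere(l)[:,::-1].astype(np.float32)); print(ce,r,plane("top",[ce],.1)[0].round(4),plane("top",[r[0]],.1)[0].round(4))
E
```

```text
[ 0.55088626 -0.07882674  0.35471581] [ 3.14125375e+00 -1.39746912e-05 -1.69432555e+00] [ 0.05657472 -0.31235636  0.57037035]
[173.7 285. ] ((173.4166717529297, 284.5833435058594), 8.63223648071289) [0.556  0.2428 0.1   ] [0.5566 0.2433 0.1   ]
[171.  307.6] ((171.29507446289062, 307.3360595703125), 9.875730514526367) [0.5204 0.2458 0.1   ] [0.5208 0.2453 0.1   ]
```

View pics/scene8.png

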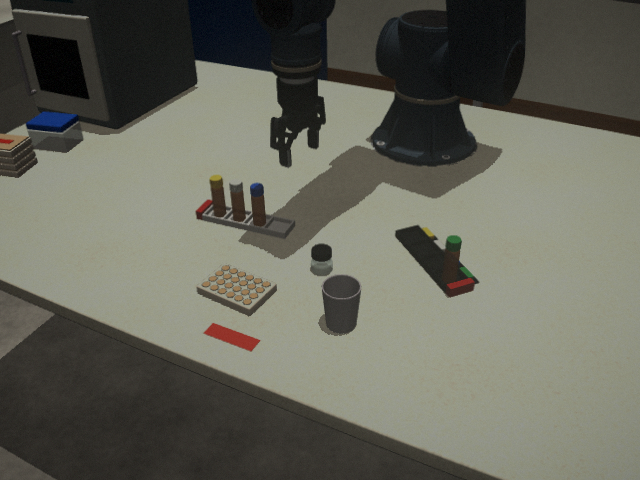

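Three vials stand in the aluminium rack at (217,195), (237,200) and (258,204). Green remains, at (453,255).

Request:
send_rows(motion="0 3.3 0 0 0 -0.7;0 3.3 0 0 0 -0.7;0 3.3 0 0 0 -0.7;0 3.3 0 0 0 -0.7;0 3.3 0 0 0 -0.7;0.1 3.3 0 0 0 -0.7;0.1 3.3 0 0 0 -0.7;0.1 3.3 0 0 0 -0.7;0.1 3.3 0 0 0 -0.7;0.1 2.6 0 0 0 -0.6")

```text
clock: 40.75
tcp_pos: [0.5562, 0.244, 0.3546]
eef_rot: [3.142, -0.0, -2.296]
force: [-0.2, -0.2, 0.3]
opening: 1.002
```

Request:
send_rows(motion="0 0 0 0 0 0;0 0 -1 0 0 0;0 0 -2 0 0 0;0 0 -2.5 0 0 0;0 0 -2.5 0 0 0;0 0 -2 0 0 0;0 0 0 0 0 0;0 0 0 0 0 0;0 0 0 0 0 0;0 0 0 0 0 0")

```text
clock: 42.0
tcp_pos: [0.5563, 0.2433, 0.2553]
eef_rot: [-3.141, 0.001, -2.295]
force: [-0.7, -0.9, 0.2]
opening: 0.999
```

Request:
send_rows(motion="0 0 -1 0 0 0;0 0 -1 0 0 0;0 0 -1 0 0 0;0 0 -0.6 0 0 0;0 0 -0.4 0 0 0;0 0 0 0 0 0;0 0 0 0 0 0;0 0 0 0 0 0;0 0 0 0 0 0;0 0 0 0 0 0")

```text
clock: 43.25
tcp_pos: [0.5561, 0.2432, 0.2148]
eef_rot: [-3.142, 0.0, -2.295]
force: [0.2, -0.8, -0.4]
opening: 0.996
```

Request:
send_rows(motion="0 0 0 0 0 0;0 0 0 0 0 0;0 0 0 0 0 0;0 0 0 0 0 0;0 0 0 0 0 0;0 0 0 0 0 0;0 0 0 0 0 0;0 0 0 0 0 0;0 0 0 0 0 0;0 0 0 0 0 0", jaw=0)

```text
clock: 44.5
tcp_pos: [0.5561, 0.2433, 0.2148]
eef_rot: [-3.142, 0.0, -2.295]
force: [-0.7, -0.3, 4.9]
opening: 0.315
```

Request:
send_rows(motion="0 0 1 0 0 0;0 0 2 0 0 0;0 0 3 0 0 0;0 0 3 0 0 0;0 0 2 0 0 0;0 0 1 0 0 0;-0.1 -2 0 0 0 0.6;-0.1 -3 0 0 0 0.6;-0.1 -3 0 0 0 0.6;-0.1 -3 0 0 0 0.6")

```text
clock: 45.75
tcp_pos: [0.5518, 0.1323, 0.3343]
eef_rot: [3.141, -0.001, -2.083]
force: [-0.7, -1.1, -1.6]
opening: 0.308
```

Request:
send_rows(motion="-0.1 -3.1 0 0 0 0.7;-0.1 -3.1 0 0 0 0.7;-0.1 -3.1 0 0 0 0.7;-0.1 -3.1 0 0 0 0.7;-0.1 -3.1 0 0 0 0.7;-0.1 -3.1 0 0 0 0.7;-0.1 -2.8 0 0 0 0.7;-0.1 -2.5 0 0 0 0.7;-0.1 -2 0 0 0 0.7;0 -1.4 0 0 0 0.5")

```text
clock: 47.0
tcp_pos: [0.5428, -0.1406, 0.3343]
eef_rot: [3.141, 0.0, -1.491]
force: [0.0, -0.3, -1.0]
opening: 0.312
```

Request:
send_rows(motion="0 0 0 0 0 0;0 0 -1 0 0 0;0 0 -1.5 0 0 0;0 0 -2 0 0 0;0 0 -2 0 0 0;0 0 -1.5 0 0 0;0 0 -1 0 0 0;0 0 -0.5 0 0 0;0 0 0 0 0 0;0 0 0 0 0 0")

```text
clock: 48.25
tcp_pos: [0.5433, -0.1398, 0.2402]
eef_rot: [-3.141, -0.0, -1.492]
force: [0.0, 0.7, -0.5]
opening: 0.307
```

```bash
python3 - <<'E'
from h import *
s=sense(); print(s['tcp_pos'],s['force'])
im=snapshot("scene")[:,:,::-1]
cv2.imwrite(f"pics/crop_scene9.png",cv2.resize(cv2.convertScaleAbs(im[120:270,170:320],alpha=1.8),(600,600),interpolation=cv2.INTER_CUBIC))
E
```

```text
[ 0.54326639 -0.13981197  0.24021238] [ 0.02792109  0.67207079 -0.54279267]
```

View pics/crop_scene9.png

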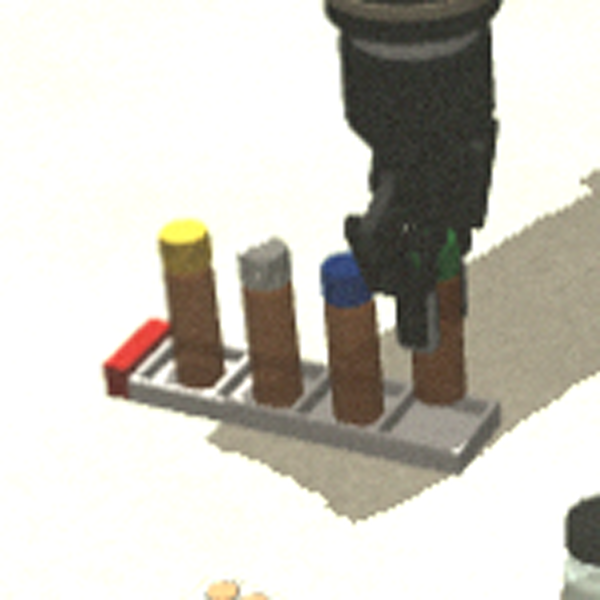

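Green hangs over the farthest compartment, and the other three stand in order.

Request:
send_rows(motion="0 0 -0.8 0 0 0;0 0 -0.7 0 0 0;0 0 -0.5 0 0 0;0 0 -0.3 0 0 0;0 0 -0.2 0 0 0;0 0 0 0 0 0;0 0 0 0 0 0;0 0 0 0 0 0;0 0 0 0 0 0;0 0 0 0 0 0")

```text
clock: 49.55
tcp_pos: [0.5431, -0.1398, 0.2149]
eef_rot: [-3.141, -0.0, -1.492]
force: [-2.5, 0.3, 6.1]
opening: 0.311
```

Request:
send_rows(motion="0 0 0 0 0 0;0 0 0 0 0 0;0 0 0 0 0 0;0 0 0 0 0 0;0 0 0 0 0 0;0 0 0 0 0 0;0 0 0 0 0 0;0 0 0 0 0 0;0 0 0.5 0 0 0;0 0 1 0 0 0", jaw=1)

```text
clock: 50.8
tcp_pos: [0.5429, -0.1397, 0.2301]
eef_rot: [3.141, 0.0, -1.492]
force: [-0.2, 0.5, 0.4]
opening: 0.999
```

Request:
send_rows(motion="0 0 1.5 0 0 0;0 0 2 0 0 0;0 0 3 0 0 0;0 0 3 0 0 0;0 0 2 0 0 0;0 0 1 0 0 0;-0.5 2 0 0 0 -0.5;-1 3 0 0 0 -0.6;-1 3 0 0 0 -0.6;-1 3 0 0 0 -0.6")

```text
clock: 52.05
tcp_pos: [0.5075, -0.0289, 0.3547]
eef_rot: [3.141, -0.0, -1.694]
force: [0.5, 0.7, -0.0]
opening: 1.0
```

Request:
send_rows(motion="-1 3 0 0 0 0;-1 3 0 0 0 0;-1 3 0 0 0 0;-1 3 0 0 0 0;-1 3 0 0 0 0;-1 3 0 0 0 0;-1 3 0 0 0 0;0 1 0 0 0 0;0 0 0 0 0 0;0 0 0 0 0 0")

```text
clock: 53.3
tcp_pos: [0.4383, 0.1895, 0.3547]
eef_rot: [3.142, -0.0, -1.693]
force: [0.2, 0.7, -0.4]
opening: 1.001
```

```bash
python3 - <<'E'
from h import *
im=np.ascontiguousarray(snapshot("scene")[:,:,::-1])
cv2.imwrite("pics/crop_scene10.png",cv2.resize(cv2.convertScaleAbs(im[150:350,150:400],alpha=1.6),(750,600),interpolation=cv2.INTER_CUBIC))
im=np.ascontiguousarray(snapshot("top")[:,:,::-1])
cv2.imwrite("pics/top10.png",cv2.convertScaleAbs(im,alpha=1.7))
H,S,V=cv2.split(cv2.cvtColor(im,cv2.COLOR_BGR2HSV))
C=np.array([.5487,-.2145]);u=np.array([.0785,-.9969]);v=np.array([.9969,.0785])
for c,lo,hi in(("yellow",22,35),("green",45,85),("blue",100,125)):
    for ce,st,l in blobs(im,(H>=lo)&(H<=hi)&(S>120)&(V>45)&(np.arange(640)>350)[None]):
        d=plane("top",[ce],.1)[0][:2]-C; print(c,ce,st,"rack y %.1f x %.1f mm"%(d@u*1e3,d@v*1e3))
print(sense()['tcp_pos'])
E
```

```text
yellow [508.5 283.3] [499, 275, 20, 18, 256] rack y 70.8 x -1.9 mm
green [414.1 291.3] [407, 284, 15, 16, 184] rack y -78.8 x -1.0 mm
blue [445.9 288.5] [438, 281, 17, 16, 214] rack y -28.5 x -1.2 mm
[0.43829248 0.18948921 0.35469395]
```

View pics/crop_scene10.png

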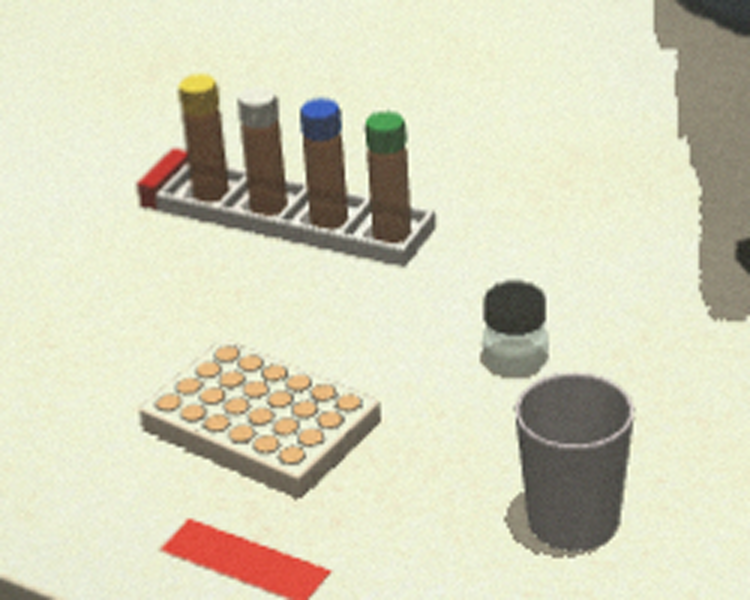

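View pics/top10.png

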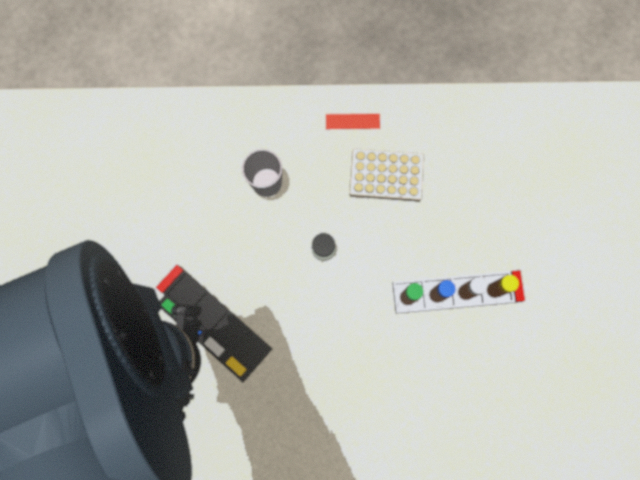

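All four vials stand upright in order, with caps about 4 mm or less from the compartment centres, and the bystanders are unmoved. Handing in.

```bash
python3 -c "
from plant import *
print(job_done())"
```

```text
the job is handed in; nothing more can be done
None
```

The four vials now stand in the aluminium rack in reverse order. From its red block they are yellow, white, blue, green; in the black rack they stood green, blue, white, yellow from its red block. I handed the job in shortly after the last clock reading of 53.3 s, with the jaws open and the arm clear of both racks.

- **Placement:** in the last pictures all four vials look upright, each in its own compartment. The yellow, green and blue caps measured within about 4 mm of their compartment centres, against roughly 9 mm of play. I checked the white vial only by eye.
- **Bystanders:** the well plate, jar and beaker appear where they stood at the start.
- **Forces:** wrist readings at the end of each move never passed about 7 N. Contacts with the compartment floors were light.
- **Camera disagreement:** the scene camera read about 2 pixels (5–7 mm) off from the top camera. The gripper's known position fitted the top camera better, so I used that for the coordinates.

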